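# Refit the washed rollers in the ware-board track and lock them in

### The job

The rollers of the ware-board track have been washed and lie in the drain tray. Swing both lock levers fully open, lower every roller that is there into a pair of facing saddles of its own (any places) until both axle ends are right down, then push both levers back to their locked stops so that the keepers hold the axles. Do not shift the tape roll or the two tubs standing nearby.

Things in the scene. Friction and masses are not known exactly. Their poses are not given: they have to be found in the camera images.
- track: roller track for ware boards, fixed on the bench: two aluminium rails on legs, joined by low cross tubes (under 50 mm). Origin on the bench top under the middle of its four roller places; z up, x across the track along the axles, y along the rails towards the end with the levers. Outside the saddles, |x| = 84 to 93 mm, keeper bars carry one steel hook per slot, top 117 mm up
- tray_floor (a point): centre of the inner floor (5 mm above the bench) of the grey drain tray, 200 x 310 mm, fixed, in which the washed rollers lie side by side in lanes along its x, 66 mm apart. Low dividers 26 mm wide, tops 18.5 mm above the bench, stand between the lanes only at |x| = 48 to 66 mm; the middle is clear, 26 mm or more between rollers
- place_1 (a point): place 1 of 4, 56 mm apart along the track: where a roller's centre is when both axle ends are right down (105 mm up); axes as the track's. A pair of black saddles faces it at |x| = 69 to 81 mm, each with a slot open at the top, 12 mm wide, floor 100 mm up, widening over its top 5 mm to a 23 mm mouth 113 mm up. Rollers in neighbouring places are 28 mm apart
- place_2 (a point): place 2 of 4, 56 mm apart along the track: where a roller's centre is when both axle ends are right down (105 mm up); axes as the track's. A pair of black saddles faces it at |x| = 69 to 81 mm, each with a slot open at the top, 12 mm wide, floor 100 mm up, widening over its top 5 mm to a 23 mm mouth 113 mm up. Rollers in neighbouring places are 28 mm apart
- place_3 (a point): place 3 of 4, 56 mm apart along the track: where a roller's centre is when both axle ends are right down (105 mm up); axes as the track's. A pair of black saddles faces it at |x| = 69 to 81 mm, each with a slot open at the top, 12 mm wide, floor 100 mm up, widening over its top 5 mm to a 23 mm mouth 113 mm up. Rollers in neighbouring places are 28 mm apart
- place_4 (a point): place 4 of 4, 56 mm apart along the track: where a roller's centre is when both axle ends are right down (105 mm up); axes as the track's. A pair of black saddles faces it at |x| = 69 to 81 mm, each with a slot open at the top, 12 mm wide, floor 100 mm up, widening over its top 5 mm to a 23 mm mouth 113 mm up. Rollers in neighbouring places are 28 mm apart
- roller_1_center (a point): centre of roller 1 (all are alike, two to four are there): steel tube 28 mm in diameter, 130 mm long, with a 10 mm axle standing out 28 mm at each end (186 mm overall), 0.22 kg. x runs along the axle; it can roll. At first it lies in the tray, centre 19 mm above the bench, axle roughly along the tray's x
- roller_2_center (a point): centre of roller 2 (all are alike, two to four are there): steel tube 28 mm in diameter, 130 mm long, with a 10 mm axle standing out 28 mm at each end (186 mm overall), 0.22 kg. x runs along the axle; it can roll. At first it lies in the tray, centre 19 mm above the bench, axle roughly along the tray's x
- roller_3_center (a point): centre of roller 3 (all are alike, two to four are there): steel tube 28 mm in diameter, 130 mm long, with a 10 mm axle standing out 28 mm at each end (186 mm overall), 0.22 kg. x runs along the axle; it can roll. At first it lies in the tray, centre 19 mm above the bench, axle roughly along the tray's x
- roller_4_center (a point): centre of roller 4 (all are alike, two to four are there): steel tube 28 mm in diameter, 130 mm long, with a 10 mm axle standing out 28 mm at each end (186 mm overall), 0.22 kg. x runs along the axle; it can roll. At first it lies in the tray, centre 19 mm above the bench, axle roughly along the tray's x
- lever_near (a joint): lock lever of the near (track x = -73 mm) rail; 0 = locked stop: folded inward square to the rails, pointing at the other rail; 1.571 = open stop: in line with its rail, pointing along track +y. Turns level, about 3.5 N at the grip, stays where left, starts at 0 to 0.5. It slides the rail's keeper 16 mm: under 1 rad the hooks cover the slots, and an axle not right down blocks them
- lever_near_pivot (a point): pivot of the lever on the near (track x = -73 mm) rail, 140 mm along y from the track's origin, at the lever's mid height of 101 mm; axes as the track's
- lever_near_grip (a point): point on that lever's middle line in its black dipped grip, 50 mm from the pivot; moves with the lever. The grip is 40 mm long (27 to 67 mm from the pivot), 18 mm wide and 13 mm high, centred 101 mm above the bench; a bare bar 14 mm wide joins it to the pivot. Below it is free down to 50 mm
- lever_far (a joint): lock lever of the far (track x = +73 mm) rail; 0 = locked stop: folded inward square to the rails, pointing at the other rail; 1.571 = open stop: in line with its rail, pointing along track +y. Turns level, about 3.5 N at the grip, stays where left, starts at 0 to 0.5. It slides the rail's keeper 16 mm: under 1 rad the hooks cover the slots, and an axle not right down blocks them
- lever_far_pivot (a point): pivot of the lever on the far (track x = +73 mm) rail, 140 mm along y from the track's origin, at the lever's mid height of 101 mm; axes as the track's
- lever_far_grip (a point): point on that lever's middle line in its black dipped grip, 50 mm from the pivot; moves with the lever. The grip is 40 mm long (27 to 67 mm from the pivot), 18 mm wide and 13 mm high, centred 101 mm above the bench; a bare bar 14 mm wide joins it to the pivot. Below it is free down to 50 mm
- tape_roll: bystander: roll of masking tape, 100 mm across, 24 mm high, origin under its centre; leave it alone
- slip_cup: bystander: lidded tub, 79 mm across, 46 mm high, origin under its centre; leave it alone
- glaze_tub: bystander: lidded tub, 75 mm across, 72 mm high, origin under its centre; leave it alone

How it is judged (in metres and radians):
On the way, in this order (a step that is already met when the one before it is completed fails the run):
1. both lock levers are swung fully open (value of joint each of lever_near, lever_far above 1.42 rad), for 0.2 s.
2. every roller that is there lies in a pair of facing saddles, both axle ends right down, and is let go (z of roller_1_center in the frame of track between 0.1025 and 0.1075 m and x of roller_1_center in the frame of track between -0.007 and 0.007 m and y of roller_1_center in the frame of track between -0.09 and 0.09 m and angle between roller_1_center's own x axis and vertical between 1.5508 and 1.5908 rad and angle between the x axis of each of roller_1_center, roller_2_center, roller_3_center, roller_4_center and the x axis of track, either way round below 0.04 rad and z of roller_2_center in the frame of track between 0.1025 and 0.1075 m and x of roller_2_center in the frame of track between -0.007 and 0.007 m and y of roller_2_center in the frame of track between -0.09 and 0.09 m and angle between roller_2_center's own x axis and vertical between 1.5508 and 1.5908 rad and z of roller_3_center in the frame of track between 0.1025 and 0.1075 m and x of roller_3_center in the frame of track between -0.007 and 0.007 m and y of roller_3_center in the frame of track between -0.09 and 0.09 m and angle between roller_3_center's own x axis and vertical between 1.5508 and 1.5908 rad and z of roller_4_center in the frame of track between 0.1025 and 0.1075 m and x of roller_4_center in the frame of track between -0.007 and 0.007 m and y of roller_4_center in the frame of track between -0.09 and 0.09 m and angle between roller_4_center's own x axis and vertical between 1.5508 and 1.5908 rad and contact force between the fingers and roller_1 below 0.1 N and contact force between the fingers and roller_2 below 0.1 N and contact force between the fingers and roller_3 below 0.1 N and contact force between the fingers and roller_4 below 0.1 N), for 0.2 s.
At the end, for the whole second after the job is handed in: every roller there lies still in a pair of facing saddles, its centre 105 (+-2.5) mm up and within 7 mm of midway between the rails, level within 0.02 and square within 0.04 rad; both lever joints are under 0.1 rad; tape roll and tubs moved under 30 mm (z of roller_1_center in the frame of track between 0.1025 and 0.1075 m and x of roller_1_center in the frame of track between -0.007 and 0.007 m and y of roller_1_center in the frame of track between -0.09 and 0.09 m and angle between roller_1_center's own x axis and vertical between 1.5508 and 1.5908 rad and angle between the x axis of each of roller_1_center, roller_2_center, roller_3_center, roller_4_center and the x axis of track, either way round below 0.04 rad and z of roller_2_center in the frame of track between 0.1025 and 0.1075 m and x of roller_2_center in the frame of track between -0.007 and 0.007 m and y of roller_2_center in the frame of track between -0.09 and 0.09 m and angle between roller_2_center's own x axis and vertical between 1.5508 and 1.5908 rad and z of roller_3_center in the frame of track between 0.1025 and 0.1075 m and x of roller_3_center in the frame of track between -0.007 and 0.007 m and y of roller_3_center in the frame of track between -0.09 and 0.09 m and angle between roller_3_center's own x axis and vertical between 1.5508 and 1.5908 rad and z of roller_4_center in the frame of track between 0.1025 and 0.1075 m and x of roller_4_center in the frame of track between -0.007 and 0.007 m and y of roller_4_center in the frame of track between -0.09 and 0.09 m and angle between roller_4_center's own x axis and vertical between 1.5508 and 1.5908 rad and linear speed of each of roller_1, roller_2, roller_3, roller_4 below 0.02 m/s and value of joint each of lever_near, lever_far below 0.1 rad and distance of each of tape_roll, slip_cup, glaze_tub from where it was at the start of the episode below 0.03 m); the robot touches nothing.
It fails at once if a bystander is shoved 30 mm or more (distance of any of tape_roll, slip_cup, glaze_tub from where it was at the start of the episode above 0.03 m).
It fails at once if a roller falls off the bench (height (world z) of any of roller_1_center, roller_2_center, roller_3_center, roller_4_center below -0.05 m).
Of roller_1, roller_2, roller_3, roller_4 only 2 to 4 are there at a start; the rules pass over those that are not, and their reading is None.
At some moment in a run one of roller_1, roller_2, roller_3, roller_4 may be knocked a few centimetres aside while the robot is not near it.
It also fails if it takes over 210 s, if anything falls off the work surface, if the arm or the gripper's body presses on something with over 40 N, if the wrist force passes 120 N, or if a joint passes its speed limit or range.

### The arm

A 7-joint arm with a two-finger parallel gripper is mounted at the origin on a cart in front of the work surface, level with it; the furniture and walls round the work are solid. World frame = base frame: x ahead of the robot, y to its left, z up, the work surface at z = 0. Lengths are in m, angles in degrees, forces in N, time in s.
With the tool pointing down it reaches from about 0.4 to 0.875 m from the base axis. Payload 4.4 kg.
Tool frame: the origin (TCP) lies midway between the tips of the shut fingers; the grasp point (between the pads) lies 19 mm behind it (manip.hold_point_z is the distance from the TCP to the grasp point, in m); y points along the fingers, x is the direction in which the jaws open and shut, and the axes are right-handed (so a half turn about y gives the same grasp; the last joint's range is limited). The gripper opens to 85 mm and grips with 20 to 120 N. Pads are 22 mm wide; open, the fingers measure 114 mm over their backs; the gripper's body (76 mm by 85 mm) begins 54 mm behind the grasp point. The pads swing forward as they close: fully open they stand 13 mm farther back than shut.
Start: joints at [68.022, 36.005, 2.206, 86.941, -1.547, 57.084, -1.146], TCP at [0.203, -0.617, 0.231] pointing down, gripper open.
Joint ranges: [-175.42, 175.42], [-21.48, 121.26], [-71.46, 75.88], [10.55, 141.38], [-63.04, 243.04], [13.31, 113.54], [-168.57, 168.57]. Speed limits (degrees/s): [147.25, 147.25, 180, 180, 180, 180, 180].

### API

Orientations are given as a 3x3 rotation matrix whose columns are the frame's x, y, z axes.
In Python, from plant import manip, eyes gives the robot as it stands. The module is installed in compiled form; this text tells all that it offers.
- The arm moves only by the tool jog_arm, never from a script. Its arguments are lists of equal length, an entry for each row: "fingers": the gripper command: -1 is fully open, 1 is shut, values between are in proportion; "offset": the shift along the tool's x, y, z in m, a list of three; "twist": the turn about the tool's y in rad. A call has 1 to 20 rows; each row is the pose to reach, as a shift and turn from the pose measured when the call began, along the tool's axes at that moment; what a row does not reach only later rows make up. A row lasts 1/8 s, in which the tool goes at most 62.5 mm and 10.7 degrees, less where a joint would pass 70% of its speed; a pose out of reach is approached as far as the arm can. A call with a gripper value outside its range is refused whole. The fingers move at their own pace and stop on an object; "force" is the grip in N (left out, the last holds). Time passes only in rows, so rows that repeat a pose let the fingers close. It gives the time, the measured TCP pose, the force and the opening at its end, in the units of the state.
- manip.read_state(): the state, without advancing time (a new reading comes with each control period).
- eyes.grab_frame(name): name is "side" or "top" or "wrist"; returns a dict with "img" (384x512x3 uint8, blue, green, red), "intrinsics" (3x3 intrinsics, pixels), "position" and "orientation" of the camera in the world. Camera axes: x right, y up, looking along -z (the intrinsics and any distortion apply to the point x, -y, -z); pixel columns grow to the right and rows downward; lengths in m; the calibration is good to about 2 mm. A picture is of the moment at which its call begins. There is no depth.
- manip.job_done(): hands the job in, once; it reports no verdict.
The state is a dict: "time_s": time; "joint_pos": joint angles; "qd": joint speeds; "joint_torque": joint torques, N m; "tool_pos": TCP position; "ee_rot": TCP orientation; "wrist_force": force on the tool from outside, world axes, zero at the start; "ft_torque": the same for the moment, N m; "finger_gap": opening from 0.0 (shut) to 1.0 (fully open).
Only numpy, scipy, OpenCV 4.12 (cv2) and the standard library are available. Lean on these libraries where they do the work, as an engineer would, in place of code of your own. Each camera call takes 0.05 s, during which the arm holds its last target. There are 200 camera calls.

## Working session

There is one attempt and no reset: what is moved stays moved. The work goes in short steps, Python scripts to look and compute and a tool call to move; the robot and the scene stay as the last step left them, time stands still between calls to the robot, and variables do not carry over. Pictures are saved under pics/ and viewed, about 12 in all and at most 16, crops included, and the job is handed in when it is done.

Besides the shell and the picture viewer there is one more tool, called after "Call:" as name(argument=value, ...) on one line, values as JSON. jog_arm: Moves the arm, as the interface text tells. Its arguments: {"type":"object","properties":{"fingers":{"type":"array","items":{"type":"number"}},"offset":{"type":"array","items":{"type":"array","items":{"type":"number"}}},"twist":{"type":"array","items":{"type":"number"}},"force":{"type":"number"}},"required":["fingers","offset","twist"]}

```bash
mkdir -p pics; cat > h.py <<'E'
import numpy as np, cv2
from plant import manip, eyes
def snap(n,f):
    g=eyes.grab_frame(n); cv2.imwrite(f'pics/{f}.png',g['img']); np.savez(f'{f}.npz',**{k:np.array(g[k]) for k in('img','intrinsics','position','orientation')}); return g
def ray(g,u,v,z):
    K=np.array(g['intrinsics']);R=np.array(g['orientation']);p=np.array(g['position'])
    d=np.linalg.inv(K)@[u,v,1]; d=R@[d[0],-d[1],-d[2]]
    return p+d*(z-p[2])/d[2]
def proj(g,P):
    K=np.array(g['intrinsics']);R=np.array(g['orientation']);p=np.array(g['position'])
    c=R.T@(np.array(P)-p); q=K@[c[0],-c[1],-c[2]]; return q[:2]/q[2]
E
python3 - <<'E'
from h import *
for n in('top','side','wrist'):
    g=snap(n,n+'0'); print(n,g.keys(),g['intrinsics'],g['position'],g['orientation'])
a=[cv2.imread(f'pics/{n}0.png') for n in('top','side')]
s=manip.read_state(); print(s)
E
```

```text
top dict_keys(['img', 'intrinsics', 'position', 'orientation']) [[433.37217747   0.         254.27378425]
 [  0.         433.37217747 197.41581738]
 [  0.           0.           1.        ]] [ 0.36219244 -0.07240173  1.58478707] [[-0.02153503  0.99709587 -0.07304833]
 [-0.99965264 -0.02258538 -0.0135833 ]
 [-0.01519368  0.07273044  0.9972359 ]]
side dict_keys(['img', 'intrinsics', 'position', 'orientation']) [[385.71096216   0.         257.96017759]
 [  0.         385.71096216 193.56947405]
 [  0.           0.           1.        ]] [-0.27587433 -1.22518321  0.78518756] [[ 0.84644179  0.24843467 -0.470974  ]
 [-0.53230622  0.37210878 -0.76038487]
 [-0.0136524   0.89432392  0.44721174]]
wrist dict_keys(['img', 'intrinsics', 'position', 'orientation']) [[339.34085806   0.         252.31243199]
 [  0.         339.34085806 193.18656594]
 [  0.           0.           1.        ]] [ 0.26802064 -0.59636368  0.37325895] [[ 0.31246624  0.91567056  0.25280877]
 [-0.9499276   0.30163234  0.08158121]
 [-0.00155379 -0.2656414   0.96407066]]
{'time_s': 0.15, 'joint_pos': array([68.01934219, 36.0464991 ,  2.20309466, 86.98193449, -1.54766541,
       57.08441324, -1.1443309 ]), 'qd': array([-0.04280823, -0.08150473,  0.0266627 , -0.22611181, -0.01149478,
        0.0360909 , -0.01701296]), 'joint_torque': array([ 1.48509076e-03, -5.63803911e+01,  1.22770295e+00, -1.93653810e+01,
        1.10871074e-02,  7.38251052e-03,  7.55511877e-06]), 'tool_pos': array([ 0.20301838, -0.61698753,  0.23060819]), 'ee_rot': array([[ 3.12528576e-01, -4.51967853e-04,  9.49908251e-01],
       [-9.49907249e-01,  1.37975633e-03,  3.12528903e-01],
       [-1.45189494e-03, -9.99998946e-01,  1.88574209e-06]]), 'wrist_force': array([ 0.25851733, -0.05361933,  0.08923831]), 'ft_torque': array([-0.04840855,  0.02123559, -0.00249079]), 'finger_gap': 1.0018050655947393}
```

View pics/top0.png

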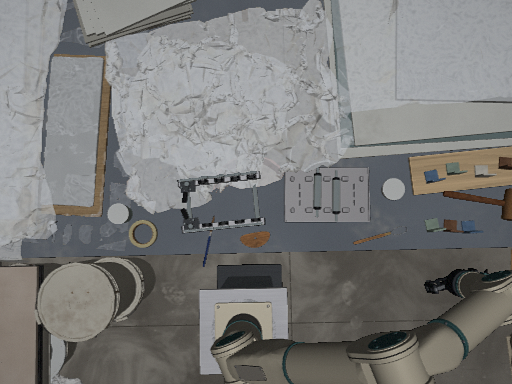

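View pics/side0.png

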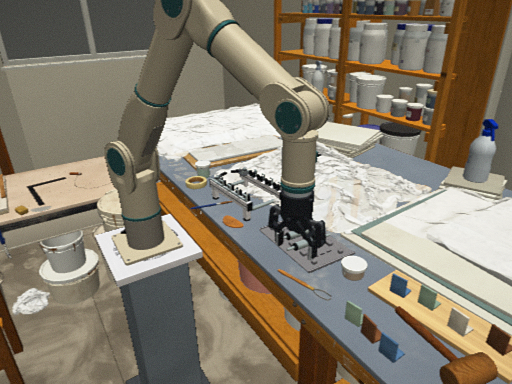

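```bash
python3 - <<'E'
from h import *
t=cv2.imread('pics/top0.png')
c=t[155:245,90:410]
c=cv2.resize(c[:,80:290],None,fx=3.8,fy=3.8,interpolation=cv2.INTER_CUBIC)
w=cv2.resize(cv2.imread('pics/wrist0.png'),None,fx=.65,fy=.65)
o=np.zeros((c.shape[0]+w.shape[0],max(c.shape[1],w.shape[1]),3),np.uint8);o[:c.shape[0],:c.shape[1]]=c;o[c.shape[0]:,:w.shape[1]]=w
print(o.shape);cv2.imwrite('pics/c1.png',o)
E
```

```text
(592, 798, 3)
```

View pics/c1.png

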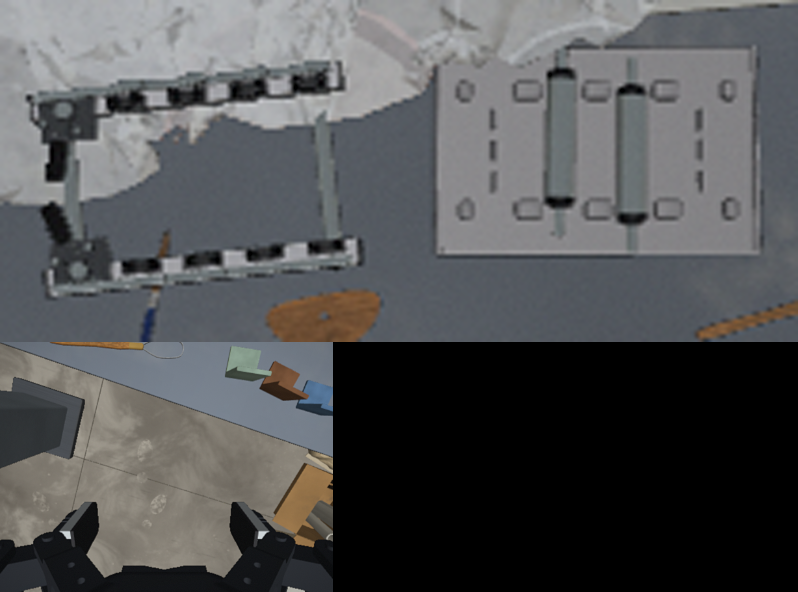

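```bash
python3 - <<'E'
from h import *
g=np.load('top0.npz')
def P(cx,cy,z): return ray(g,170+cx/3.8,155+cy/3.8,z)
pts={'npiv':(78,268,.11),'fpiv':(62,110,.11),'ngr':(52,222,.107),'fgr':(56,160,.107),'nend':(350,252,.1),'fend':(330,77,.1)}
pts.update({f's{i}n':(c,d,.113) for i,(c,d) in enumerate([(140,265),(202,258),(265,252),(327,246)])})
pts.update({f's{i}f':(c,d,.113) for i,(c,d) in enumerate([(127,101),(187,95),(249,88),(311,81)])})
pts.update(r1a=(560,75,.03),r1b=(560,203,.03),r2a=(632,90,.03),r2b=(632,218,.03),t1=(437,48,.01),t2=(757,48,.01),t3=(437,255,.01),t4=(762,255,.01))
for k,p in pts.items(): print(k,P(*p).round(4))
E
```

```text
npiv [0.3792 0.1667 0.11  ]
fpiv [0.5218 0.1796 0.11  ]
ngr [0.4211 0.1902 0.107 ]
fgr [0.4769 0.186  0.107 ]
nend [ 0.3884 -0.0772  0.1   ]
fend [ 0.5473 -0.0627  0.1   ]
s0n [0.3807 0.1107 0.113 ]
s1n [0.3857 0.0551 0.113 ]
s2n [ 0.3898 -0.0013  0.113 ]
s3n [ 0.394  -0.0568  0.113 ]
s0f [0.5282 0.1204 0.113 ]
s1f [0.5324 0.0663 0.113 ]
s2f [0.5375 0.0103 0.113 ]
s3f [ 0.5425 -0.0456  0.113 ]
r1a [ 0.5529 -0.2803  0.03  ]
r1b [ 0.4314 -0.2764  0.03  ]
r2a [ 0.537  -0.3479  0.03  ]
r2b [ 0.4158 -0.3436  0.03  ]
t1 [ 0.5842 -0.1657  0.01  ]
t2 [ 0.577  -0.4725  0.01  ]
t3 [ 0.3853 -0.1604  0.01  ]
t4 [ 0.3786 -0.4691  0.01  ]
```

Call:
jog_arm(fingers=[-1,-1,-1,-1,-1,-1,-1,-1,-1,-1,-1,-1,-1,-1,-1,-1], offset=[[-0.205,-0.05,0.359],[-0.205,-0.05,0.359],[-0.205,-0.05,0.359],[-0.205,-0.05,0.359],[-0.205,-0.05,0.359],[-0.205,-0.05,0.359],[-0.205,-0.05,0.359],[-0.553,-0.05,0.453],[-0.553,-0.05,0.453],[-0.553,-0.05,0.453],[-0.553,-0.05,0.453],[-0.553,-0.05,0.453],[-0.553,-0.05,0.453],[-0.553,-0.05,0.453],[-0.553,-0.05,0.453],[-0.553,-0.05,0.453]], twist=[0,0.1,0.2,0.239,0.239,0.239,0.239,0.239,0.239,0.239,0.239,0.239,0.239,0.239,0.239,0.239])

```text
time_s: 2.15
tool_pos: [0.4606, 0.0482, 0.2813]
ee_rot: [[0.076, -0.001, 0.997], [-0.997, 0.001, 0.076], [-0.001, -1.0, -0.001]]
wrist_force: [0.0, 0.4, -0.6]
finger_gap: 0.999
```

```bash
python3 - <<'E'
from h import *
g=snap('wrist','w1'); s=manip.read_state(); print(s['time_s'],s['tool_pos'],s['ee_rot'].round(3)); print(s['joint_pos'].round(1))
cv2.imwrite('pics/w1b.png',cv2.resize(g['img'],None,fx=1.5,fy=1.5,interpolation=cv2.INTER_CUBIC))
E
```

```text
2.2 [0.46063563 0.04828119 0.28134814] [[ 0.076 -0.001  0.997]
 [-0.997  0.001  0.076]
 [-0.001 -1.    -0.   ]]
[ -9.   17.1  -0.6 111.6   0.2  51.3 -95.3]
```

View pics/w1b.png

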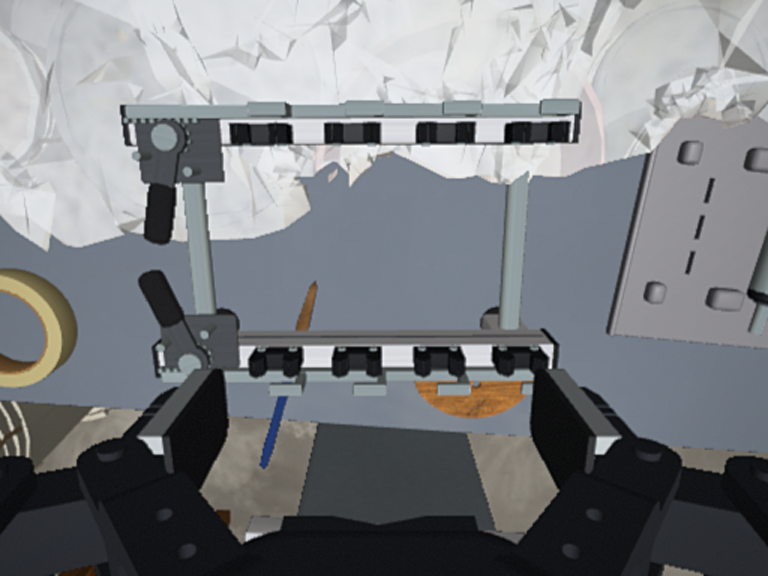

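```bash
python3 - <<'E'
from h import *
g=np.load('w1.npz')
P=lambda u,v,z: ray(g,u/1.5,v/1.5,z)[:2]
N=np.array([P(u,359,.110) for u in(277,357,439,519)]);F=np.array([P(u,132,.110) for u in(261,353,446,538)])
print(N.round(4),F.round(4))
c=(N.mean(0)+F.mean(0))/2; x=F.mean(0)-N.mean(0); y=(N[0]-N[3]+F[0]-F[3])/2
print('c',c,'len',np.hypot(*x),np.hypot(*y),'yawx',np.degrees(np.arctan2(x[1],x[0])),'yawy',np.degrees(np.arctan2(-y[0],y[1])))
a=np.arctan2(-y[0],y[1]);X=np.array([np.cos(a),np.sin(a)]);Y=np.array([-X[1],X[0]])
for n,sx,p,gr in(('near',-.073,(189,363),(162,297)),('far',.073,(164,136),(159,214))):
    pv=c+sx*X+.14*Y; q=P(*p,.115); r=P(*gr,.1075)
    d=r-pv; print(n,'piv',pv,'meas',q,'grip',r,'local',d@X,d@Y,'ang',np.degrees(np.arctan2(d@Y,-np.sign(sx)*(d@X))))
E
```

```text
[[ 0.3896  0.1103]
 [ 0.3936  0.0572]
 [ 0.3978  0.0028]
 [ 0.4019 -0.0502]] [[ 0.5333  0.123 ]
 [ 0.5374  0.0689]
 [ 0.5416  0.0142]
 [ 0.5457 -0.0398]]
c [0.46762289 0.03579914] len 0.14426413924933318 0.16212294524989113 yawx 4.591944576921362 yawy 4.364345021352065
near piv [0.38418077 0.16983798] meas [0.38457126 0.16685948] grip [0.42614614 0.18601349] local 0.043074620044693604 0.012935097235081346 ang 16.714754765824843
far piv [0.52975741 0.18094837] meas [0.5267357  0.17810339] grip [0.47989366 0.18589045] local -0.04934307580509836 0.00872231050145256 ang 10.024542675138328
```

Call:
jog_arm(fingers=[1,1,1,1,1,1,1,1], offset=[[-0.095,0,-0.016],[-0.095,0,-0.016],[-0.095,0.1,-0.016],[-0.095,0.1,-0.016],[-0.095,0.196,-0.016],[-0.095,0.196,-0.016],[-0.095,0.196,-0.016],[-0.095,0.196,-0.016]], twist=[0,0,0,0,0,0,0,0], force=60)

```text
time_s: 3.2
tool_pos: [0.4383, 0.1417, 0.0864]
ee_rot: [[0.075, 0.001, 0.997], [-0.997, 0.001, 0.075], [-0.001, -1.0, 0.001]]
wrist_force: [-0.1, -0.1, -0.6]
finger_gap: -0.002
```

```bash
python3 - <<'E'
from h import *
g=snap('wrist','w2'); s=manip.read_state(); print(s['time_s'],s['tool_pos'],s['wrist_force'],s['finger_gap'])
E
```

```text
3.25 [0.43865268 0.14195381 0.08683467] [ 0.66147425 -0.70163795  0.22915436] -0.004005318190102374
```

View pics/w2.png

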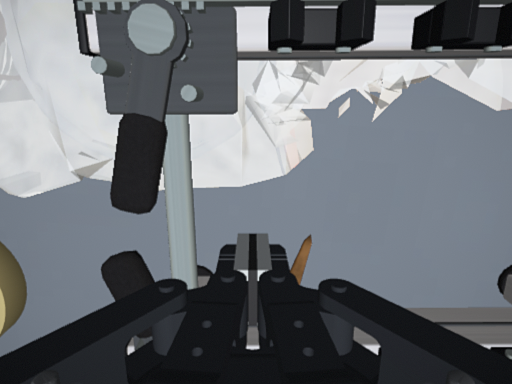

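Call:
jog_arm(fingers=[1,1,1,1,1,1,1,1,1,1,1,1,1,1], offset=[[-0.022,0,0.002],[-0.022,0,0.002],[-0.03,0,0.002],[-0.039,0,0.002],[-0.047,0,0],[-0.055,0,-0.0035],[-0.062,0,-0.008],[-0.068,0,-0.013],[-0.072,0,-0.017],[-0.0755,0,-0.021],[-0.08,0,-0.0275],[-0.08,0,-0.0315],[-0.08,0,-0.0315],[-0.08,0,-0.0315]], twist=[0,0,0,0,0,0,0,0,0,0,0,0,0,0])

```text
time_s: 5.0
tool_pos: [0.4011, 0.22, 0.087]
ee_rot: [[0.076, 0.002, 0.997], [-0.997, 0.002, 0.076], [-0.002, -1.0, 0.002]]
wrist_force: [2.2, 1.0, 1.2]
finger_gap: 0.002
```

```bash
python3 - <<'E'
from h import *
g=snap('wrist','w3'); s=manip.read_state(); print(s['time_s'],s['tool_pos'],s['wrist_force'],s['finger_gap'])
t=snap('top','t3')['img'][155:245,170:300]
o=np.vstack([g['img'],cv2.resize(t,(512,354),interpolation=cv2.INTER_CUBIC)[:216]]); cv2.imwrite('pics/w3b.png',o)
E
```

```text
5.05 [0.40105514 0.21969833 0.08694081] [ 1.70489459  1.03058964 -0.82758408] 0.0003721864069783668
```

View pics/w3b.png

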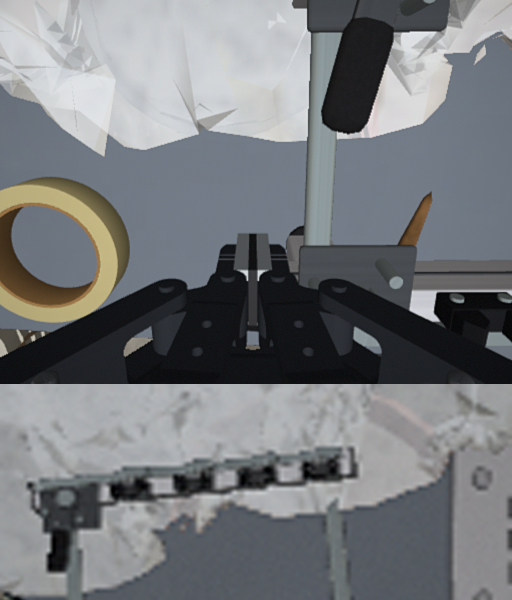

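Call:
jog_arm(fingers=[1,1,1,1], offset=[[0,0,-0.003],[0,0,-0.006],[0,0,-0.006],[0,0,-0.006]], twist=[0,0,0,0])

```text
time_s: 5.6
tool_pos: [0.3956, 0.2197, 0.0871]
ee_rot: [[0.076, 0.003, 0.997], [-0.997, 0.003, 0.076], [-0.003, -1.0, 0.003]]
wrist_force: [3.6, 3.7, -0.2]
finger_gap: -0.003
```

Call:
jog_arm(fingers=[1,1,1,1], offset=[[0,0,-0.003],[0,0,-0.006],[0,0,-0.006],[0,0,-0.006]], twist=[0,0,0,0])

```text
time_s: 6.1
tool_pos: [0.3955, 0.2198, 0.0874]
ee_rot: [[0.073, 0.013, 0.997], [-0.997, 0.006, 0.073], [-0.005, -1.0, 0.013]]
wrist_force: [14.3, 0.6, -9.7]
finger_gap: 0.002
```

Call:
jog_arm(fingers=[1,1,1,1,1,1,1,1,1,1,1], offset=[[0,0,0.012],[0,-0.04,0.012],[0,-0.08,0.012],[0,-0.08,0.012],[0.083,-0.08,0.0775],[0.083,-0.08,0.0775],[0.083,-0.08,0.0775],[0.083,-0.03,0.0775],[0.083,0,0.0775],[0.083,0,0.0775],[0.083,0,0.0775]], twist=[0,0,0,0,0,0,0,0,0,0,0])

```text
time_s: 7.48
tool_pos: [0.4783, 0.1431, 0.0884]
ee_rot: [[0.074, 0.012, 0.997], [-0.997, 0.006, 0.074], [-0.005, -1.0, 0.012]]
wrist_force: [-0.2, -0.2, -0.4]
finger_gap: 0.001
```

```bash
python3 - <<'E'
from h import *
g=snap('wrist','w4'); s=manip.read_state(); print(s['time_s'],s['tool_pos'],s['wrist_force'])
t=snap('top','t4')['img'][155:245,170:300]
o=np.vstack([g['img'],cv2.resize(t,(512,354),interpolation=cv2.INTER_CUBIC)[:216]]); cv2.imwrite('pics/w4b.png',o)
E
```

```text
7.525 [0.4789112  0.14318073 0.0888955 ] [-0.28576145  0.17920607  0.37078367]
```

View pics/w4b.png

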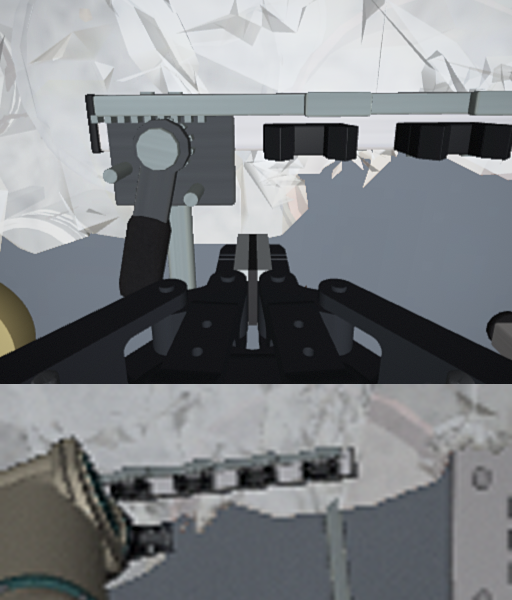

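Call:
jog_arm(fingers=[1,1,1,1,1,1,1,1,1,1,1,1,1,1,1], offset=[[-0.0245,0,-0.003],[-0.0245,0,-0.003],[-0.033,0,-0.003],[-0.041,0,-0.003],[-0.05,0,0],[-0.057,0,0.002],[-0.064,0,0.006],[-0.07,0,0.011],[-0.074,0,0.015],[-0.0775,0,0.0195],[-0.0825,0,0.028],[-0.0825,0,0.031],[-0.0825,0,0.035],[-0.0825,0,0.035],[-0.0825,0,0.035]], twist=[0,0,0,0,0,0,0,0,0,0,0,0,0,0,0])

```text
time_s: 9.45
tool_pos: [0.5015, 0.2284, 0.0896]
ee_rot: [[0.076, 0.002, 0.997], [-0.997, 0.005, 0.076], [-0.004, -1.0, 0.003]]
wrist_force: [-16.3, -3.3, 9.1]
finger_gap: 0.003
```

Call:
jog_arm(fingers=[1,1,1,-1,-1,-1,-1,-1,-1,-1], offset=[[0,0,-0.012],[0,-0.05,-0.012],[0,-0.11,-0.012],[0.1,-0.16,-0.03],[0.194,-0.2,-0.0565],[0.194,-0.2,-0.0565],[0.194,-0.2,-0.0565],[0.194,-0.2,-0.0565],[0.194,-0.2,-0.0565],[0.194,-0.2,-0.0565]], twist=[0,0,0,0,0,0,0,0,0,0])

```text
time_s: 10.7
tool_pos: [0.4597, 0.0315, 0.2882]
ee_rot: [[0.078, 0.002, 0.997], [-0.997, 0.005, 0.078], [-0.005, -1.0, 0.003]]
wrist_force: [-0.9, 0.8, 1.1]
finger_gap: 1.0
```

```bash
python3 - <<'E'
from h import *
g=snap('wrist','w5'); s=manip.read_state(); print(s['time_s'],s['tool_pos'],s['ee_rot'].round(4).tolist())
cv2.imwrite('pics/w5b.png',cv2.resize(g['img'],None,fx=1.5,fy=1.5,interpolation=cv2.INTER_CUBIC))
E
```

```text
10.75 [0.45957516 0.03126189 0.28817667] [[0.0782, 0.002, 0.9969], [-0.9969, 0.0051, 0.0782], [-0.0049, -1.0, 0.0023]]
```

View pics/w5b.png

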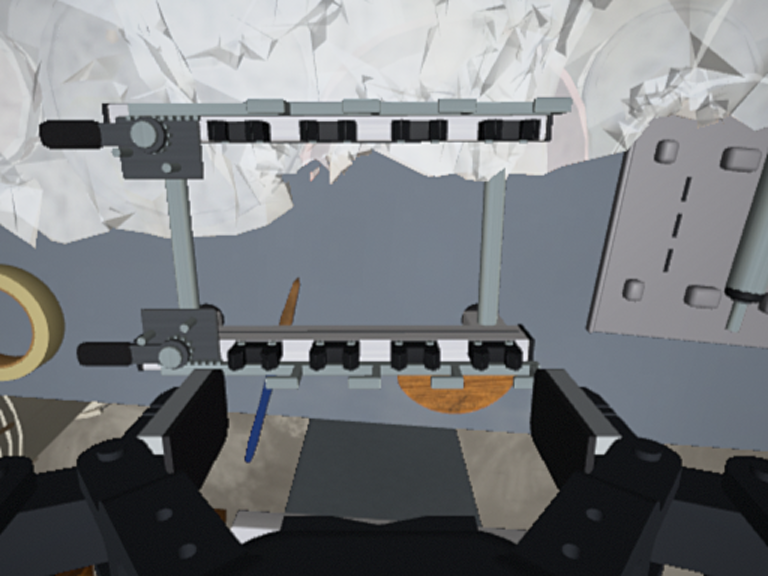

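```bash
python3 - <<'E'
from h import *
g=np.load('w5.npz'); im=g['img'].max(2)
m=((im<60)*255).astype(np.uint8)
def blobs(v0,v1,u0,u1):
    n,l,st,c=cv2.connectedComponentsWithStats(cv2.morphologyEx(m[v0:v1,u0:u1],cv2.MORPH_CLOSE,np.ones((3,9))))
    return [(u0+s[0],u0+s[0]+s[2]-1,v0+s[1],v0+s[1]+s[3]-1,s[4]) for s in st[1:] if s[4]>60]
for lab,b in(('far',blobs(78,98,136,363)),('near',blobs(224,250,148,352))):
    b=sorted(b); print(lab,b)
    for z in(.107,.113):
        print(z,[ray(g,(x[0]+x[1]+1)/2,(x[2]+x[3])/2,z)[:2].round(4).tolist() for x in b])
E
```

```text
far [(np.int32(136), np.int32(179), np.int32(81), np.int32(94), np.int32(580)), (np.int32(200), np.int32(236), np.int32(81), np.int32(94), np.int32(362)), (np.int32(261), np.int32(297), np.int32(80), np.int32(93), np.int32(365)), (np.int32(319), np.int32(362), np.int32(80), np.int32(93), np.int32(533))]
0.107 [[0.5322, 0.1242], [0.5365, 0.0691], [0.5417, 0.0136], [0.5461, -0.0422]]
0.113 [[0.5321, 0.1226], [0.5363, 0.0684], [0.5415, 0.014], [0.5458, -0.0408]]
near [(np.int32(148), np.int32(187), np.int32(228), np.int32(246), np.int32(605)), (np.int32(206), np.int32(239), np.int32(227), np.int32(246), np.int32(533)), (np.int32(260), np.int32(293), np.int32(228), np.int32(246), np.int32(532)), (np.int32(312), np.int32(351), np.int32(228), np.int32(246), np.int32(596))]
0.107 [[0.3858, 0.1131], [0.3909, 0.0568], [0.3948, 0.0015], [0.3994, -0.0546]]
0.113 [[0.3884, 0.1117], [0.3934, 0.0564], [0.3973, 0.0022], [0.4017, -0.053]]
```

Call:
jog_arm(fingers=[-1,-1,-1,-1,-1,-1,-1,-1], offset=[[0.342,0.0,-0.0014],[0.342,0.0,-0.0014],[0.342,0.0,-0.0014],[0.342,0.0,-0.0014],[0.342,0.0,-0.0014],[0.342,0.07,-0.0014],[0.342,0.088,-0.0014],[0.342,0.088,-0.0014]], twist=[0.055,0.11,0.11,0.11,0.11,0.11,0.11,0.11])

```text
time_s: 11.75
tool_pos: [0.4839, -0.308, 0.1956]
ee_rot: [[-0.031, -0.003, 1.0], [-0.999, 0.008, -0.031], [-0.008, -1.0, -0.004]]
wrist_force: [0.1, -0.1, 1.5]
finger_gap: 0.995
```

```bash
python3 - <<'E'
from h import *
g=snap('wrist','w6'); s=manip.read_state(); print(s['time_s'],s['tool_pos'],s['ee_rot'].round(4).tolist())
cv2.imwrite('pics/w6b.png',cv2.resize(g['img'],None,fx=1.5,fy=1.5,interpolation=cv2.INTER_CUBIC))
E
```

```text
11.8 [ 0.48526935 -0.30833715  0.19762525] [[-0.0305, 0.0001, 0.9995], [-0.9995, 0.0065, -0.0305], [-0.0065, -1.0, -0.0001]]
```

View pics/w6b.png

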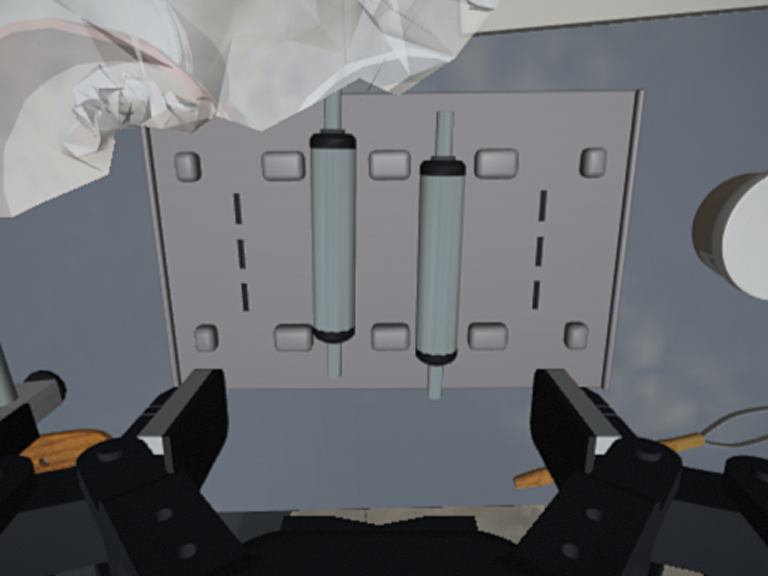

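```bash
python3 - <<'E'
from h import *
g=np.load('w6.npz')
for a,b in(((332,92),(335,377)),((445,112),(434.5,398))):
    p,q=[ray(g,u/1.5,v/1.5,.019) for u,v in(a,b)]; d=p-q
    print(((p+q)/2).round(4),np.hypot(*d[:2]),np.degrees(np.arctan2(d[1],d[0])))
for a,b in(((333.5,140),(334,332)),((442.5,168),(437,353))):
    p,q=[ray(g,u/1.5,v/1.5,.031) for u,v in(a,b)]; d=p-q
    print('tube',((p+q)/2).round(4),np.hypot(*d[:2]),np.degrees(np.arctan2(d[1],d[0])))
E
```

```text
[ 0.4939 -0.2786  0.019 ] 0.1826794381170617 -2.5553588188599226
[ 0.4784 -0.3457  0.019 ] 0.1870888447623164 -1.9999790931824644
tube [ 0.4988 -0.2801  0.031 ] 0.118273343108852 -2.998507054915221
tube [ 0.4817 -0.3446  0.031 ] 0.11675654823452512 -1.6026746378851202
```

Call:
jog_arm(fingers=[-0.18,-0.18,-0.18,-0.18,-0.18,-0.18,-0.18,-0.18], offset=[[-0.029,0.0,0.0083],[-0.029,0.0,0.0083],[-0.0285,0.06,0.0083],[-0.0285,0.12,0.0083],[-0.0284,0.17,0.0083],[-0.0284,0.1886,0.0083],[-0.0284,0.1886,0.0083],[-0.0284,0.1886,0.0083]], twist=[0.013,0.013,0.013,0.013,0.013,0.013,0.013,0.013], force=60)

```text
time_s: 12.8
tool_pos: [0.4961, -0.28, 0.0113]
ee_rot: [[-0.043, 0.003, 0.999], [-0.999, 0.004, -0.043], [-0.005, -1.0, 0.003]]
wrist_force: [0.1, -0.3, 1.1]
finger_gap: 0.589
```

Call:
jog_arm(fingers=[-0.18,1,1,1,1,1,1,1,1], offset=[[0,0.002,-0.001],[0,0.002,-0.001],[0,0.002,-0.001],[0,0.002,-0.001],[0,0.002,-0.001],[0,-0.06,0],[0,-0.12,0],[0,-0.18,0],[0,-0.18,0]], twist=[0,0,0,0,0,0,0,0,0])

```text
time_s: 13.92
tool_pos: [0.4982, -0.2826, 0.1964]
ee_rot: [[-0.044, 0.013, 0.999], [-0.999, -0.0, -0.044], [-0.0, -1.0, 0.013]]
wrist_force: [-0.2, 0.5, -2.1]
finger_gap: 0.299
```

```bash
python3 - <<'E'
from h import *
g=snap('wrist','w7'); s=manip.read_state(); print(s['time_s'],s['tool_pos'],s['ee_rot'].round(4).tolist(),s['wrist_force'])
p=snap('side','s7')['img'][150:300,220:400]
o=np.vstack([g['img'],cv2.resize(p,(512,427))[:216]]);o=np.hstack([g['img'],np.zeros((384,288,3),np.uint8)]);o[:240,512:]=cv2.resize(p,(288,240));cv2.imwrite('pics/w7b.png',o)
E
```

```text
13.975 [ 0.49645252 -0.28135973  0.19357235] [[-0.0434, 0.0077, 0.999], [-0.9991, 0.0025, -0.0434], [-0.0028, -1.0, 0.0076]] [-1.19864908  0.14223446 -2.42770315]
```

View pics/w7b.png

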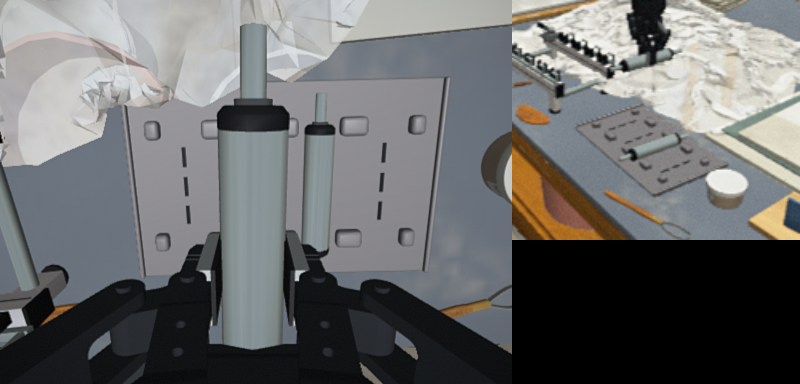

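```bash
python3 - <<'E'
from h import *
g=np.load('w7.npz'); T=np.array([.49645,-.28136,.19357]); d=np.array([.999,-.0434,0])
p=ray(g,253,24,T[2]+.010+.004); c=p-d*.093; print(p,(c-T)@d, (c-T)@[-.0434,-.999,0])
# width-based check: tube dia at end row ~115
print(p-np.array(g['position']))
E
```

```text
[ 0.59237189 -0.28714147  0.20757   ] 0.0030876192726039127 0.0016126808053274877
[ 0.02768616 -0.0014557  -0.13240751]
```

Call:
jog_arm(fingers=[1,1,1,1,1,1,1,1,1,1], offset=[[-0.05,0,-0.007],[-0.11,0,-0.016],[-0.17,0,-0.025],[-0.23,0,-0.034],[-0.29,0,-0.043],[-0.3425,0,-0.0507],[-0.3425,0,-0.0507],[-0.3425,0,-0.0507],[-0.3425,0,-0.0507],[-0.3425,0,-0.0507]], twist=[-0.03,-0.06,-0.09,-0.1255,-0.1255,-0.1255,-0.1255,-0.1255,-0.1255,-0.1255])

```text
time_s: 15.28
tool_pos: [0.4593, 0.0624, 0.1928]
ee_rot: [[0.079, 0.003, 0.997], [-0.997, 0.004, 0.079], [-0.004, -1.0, 0.004]]
wrist_force: [0.4, -0.2, -2.9]
finger_gap: 0.308
```

```bash
python3 - <<'E'
from h import *
g=snap('wrist','w8'); s=manip.read_state(); print(s['time_s'],s['tool_pos'],s['ee_rot'].round(4).tolist(),s['wrist_force'])
X=np.array([.9966,.0819]);Y=np.array([-.0819,.9966]);O=np.array([.465,.0353])
d=s['tool_pos'][:2]-O; print('local',d@X,d@Y)
E
```

```text
15.325 [0.45940726 0.06271502 0.19292726] [[0.0799, 0.0037, 0.9968], [-0.9968, 0.0042, 0.0799], [-0.0039, -1.0, 0.004]] [ 0.38026149 -0.038792   -1.27221992]
local -0.0033284373735550225 0.02777985669048697
```

View pics/w8.png

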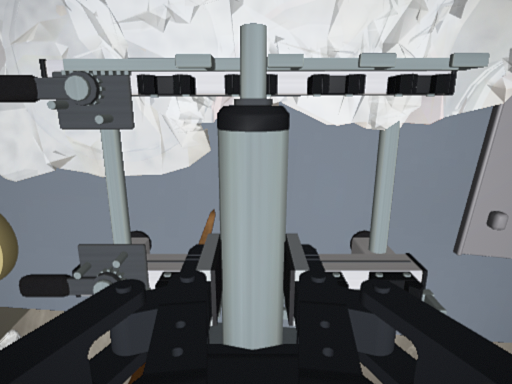

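Call:
jog_arm(fingers=[1,1,1,1,1,1,1,1,1], offset=[[0,0.03,0],[0,0.06,0],[0,0.075,0],[0,0.083,0],[0,0.089,0],[0,0.093,0],[0,0.096,0],[0,0.096,0],[0,0.096,0]], twist=[0,0,0,0,0,0,0,0,0])

```text
time_s: 16.45
tool_pos: [0.4599, 0.0631, 0.0971]
ee_rot: [[0.08, 0.004, 0.997], [-0.997, 0.004, 0.08], [-0.004, -1.0, 0.004]]
wrist_force: [-0.5, 0.4, -2.0]
finger_gap: 0.306
```

```bash
python3 - <<'E'
from h import *
g=snap('wrist','w9'); s=manip.read_state(); print(s['time_s'],s['tool_pos'],s['ee_rot'].round(4).tolist(),s['wrist_force'])
p=snap('side','s9')['img'][130:220,180:340]
o=np.hstack([g['img'],np.zeros((384,288,3),np.uint8)]);o[:162,512:]=cv2.resize(p,(288,162));cv2.imwrite('pics/w9b.png',o)
E
```

```text
16.5 [0.45985941 0.0631388  0.09711288] [[0.0799, 0.004, 0.9968], [-0.9968, 0.0043, 0.0799], [-0.004, -1.0, 0.0043]] [ 0.57744111 -0.20745284 -1.23525608]
```

View pics/w9b.png

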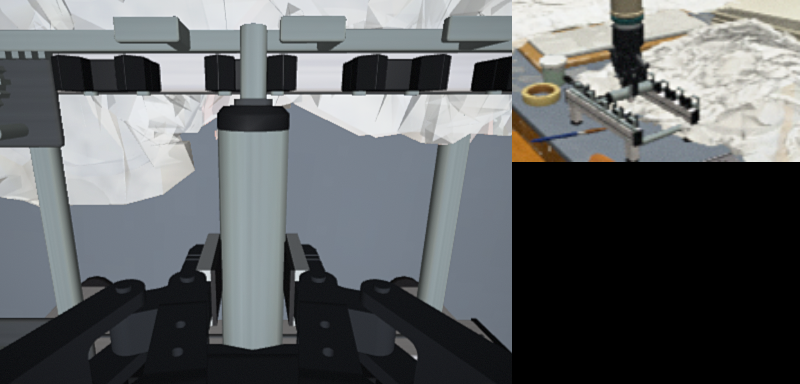

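Call:
jog_arm(fingers=[1,1,-0.05,-0.05,-0.05,-0.05,-0.05,-0.05,-0.05,-0.05], offset=[[0,0.0015,0],[0,0.0015,0],[0,0.0015,0],[0,0.0015,0],[0,0.0015,0],[0,0.0,0],[0,-0.04,0],[0,-0.09,0],[0,-0.12,0],[0,-0.12,0]], twist=[0,0,0,0,0,0,0,0,0,0])

```text
time_s: 17.8
tool_pos: [0.4609, 0.0629, 0.2192]
ee_rot: [[0.08, 0.009, 0.997], [-0.997, 0.005, 0.08], [-0.005, -1.0, 0.01]]
wrist_force: [0.2, -0.2, -0.3]
finger_gap: 0.518
```

Call:
jog_arm(fingers=[-0.05,-0.5,-1,-1,-1,-1,-1,-1,-1,-1], offset=[[0.05,0,0],[0.11,0,-0.001],[0.17,0,-0.002],[0.23,0,-0.003],[0.29,0,-0.004],[0.35,0,-0.0048],[0.374,0.01,-0.0048],[0.374,0.018,-0.0048],[0.374,0.018,-0.0048],[0.374,0.018,-0.0048]], twist=[0.03,0.06,0.11,0.11,0.11,0.11,0.11,0.11,0.11,0.11])

```text
time_s: 19.05
tool_pos: [0.4865, -0.3083, 0.1992]
ee_rot: [[-0.027, 0.009, 1.0], [-1.0, 0.007, -0.028], [-0.007, -1.0, 0.009]]
wrist_force: [-0.1, 0.0, -0.6]
finger_gap: 1.003
```

```bash
python3 - <<'E'
from h import *
g=snap('wrist','w10'); s=manip.read_state(); print(s['time_s'],s['tool_pos'],s['ee_rot'].round(4).tolist())
a=np.load('w10.npz')
t=snap('top','t10')['img'][155:245,170:300]
o=np.hstack([g['img'],np.zeros((384,288,3),np.uint8)]);o[:199,512:]=cv2.resize(t,(288,199),interpolation=cv2.INTER_CUBIC);cv2.imwrite('pics/w10b.png',o)
E
```

```text
19.1 [ 0.48670972 -0.30860954  0.19958913] [[-0.0276, 0.0094, 0.9996], [-0.9996, 0.0061, -0.0277], [-0.0063, -0.9999, 0.0092]]
```

View pics/w10b.png

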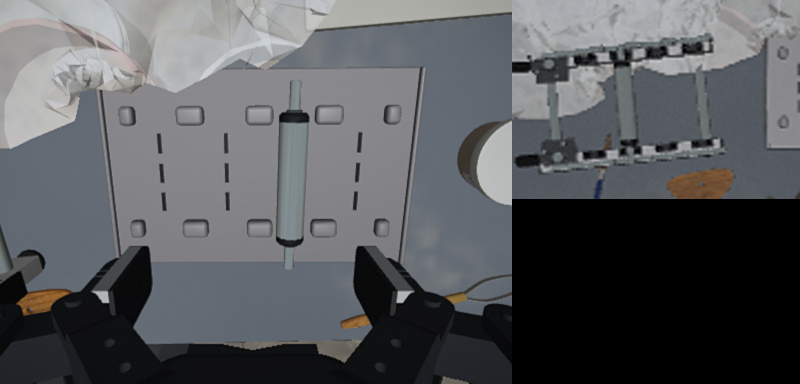

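```bash
python3 - <<'E'
from h import *
g=np.load('w10.npz')
p,q=[ray(g,u,v,.019) for u,v in((295,80),(289,268.5))]; d=p-q; c=(p+q)/2
print(c,np.hypot(*d[:2]),np.degrees(np.arctan2(d[1],d[0])))
s=manip.read_state(); R=s['ee_rot']; t=np.array([c[0],c[1],.009]); print((R.T@(t-s['tool_pos'])).round(4), np.degrees(np.arctan2(R[1,2],R[0,2])))
E
```

```text
[ 0.47875286 -0.34564202  0.019     ] 0.18775054839022526 -1.6409617410565769
[ 0.038   0.1905 -0.0087] -1.6062894389023494
```

Call:
jog_arm(fingers=[-0.18,-0.18,-0.18,-0.18,-0.18,-0.18,-0.18,-0.18,-0.18,1,1,1,1,1,1,1,1,1,1,1], offset=[[0.038,0.0,-0.0075],[0.038,0.0,-0.0075],[0.038,0.06,-0.0075],[0.038,0.12,-0.0075],[0.038,0.17,-0.0075],[0.038,0.1905,-0.0075],[0.038,0.1905,-0.0075],[0.038,0.1905,-0.0075],[0.038,0.1905,-0.0075],[0.038,0.1905,-0.0075],[0.038,0.1905,-0.0075],[0.038,0.1905,-0.0075],[0.038,0.1905,-0.0075],[0.038,0.1905,-0.0075],[0.038,0.13,-0.0075],[0.038,0.07,-0.0075],[0.038,0.01,-0.0075],[0.038,0.0,-0.0075],[0.038,0.0,-0.0075],[0.038,0.0,-0.0075]], twist=[0,0,0,0,0,0,0,0,0,0,0,0,0,0,0,0,0,0,0,0])

```text
time_s: 21.65
tool_pos: [0.477, -0.3456, 0.1974]
ee_rot: [[-0.028, 0.006, 1.0], [-1.0, 0.008, -0.028], [-0.008, -1.0, 0.006]]
wrist_force: [-0.5, 0.3, -2.7]
finger_gap: 0.301
```

```bash
python3 - <<'E'
from h import *
g=snap('wrist','w11'); s=manip.read_state(); T=s['tool_pos'];R=s['ee_rot'];print(s['time_s'],T,R.round(4).tolist(),s['wrist_force'])
# find axle tip row near column 253 in image: print profile
im=g['img'].astype(int); print([tuple(im[v,253]) for v in range(10,50,3)])
X=np.array([.9966,.0819]);Y=np.array([-.0819,.9966]);O=np.array([.465,.0353])
P=O-.084*Y; print(P, (R.T@(np.r_[P-.002*X,T[2]]-T)).round(4), 'twist',np.arctan2(R[1,2],R[0,2])-np.radians(4.7))
E
```

```text
21.7 [ 0.47703482 -0.34575944  0.19733804] [[-0.0279, 0.0062, 0.9996], [-0.9996, 0.0081, -0.028], [-0.0083, -0.9999, 0.006]] [-0.15415832 -0.19986828 -2.2492798 ]
[(np.int64(192), np.int64(197), np.int64(196)), (np.int64(193), np.int64(195), np.int64(194)), (np.int64(193), np.int64(194), np.int64(192)), (np.int64(194), np.int64(194), np.int64(193)), (np.int64(190), np.int64(191), np.int64(190)), (np.int64(181), np.int64(180), np.int64(179)), (np.int64(181), np.int64(183), np.int64(182)), (np.int64(151), np.int64(149), np.int64(137)), (np.int64(151), np.int64(148), np.int64(137)), (np.int64(152), np.int64(149), np.int64(137)), (np.int64(152), np.int64(149), np.int64(137)), (np.int64(153), np.int64(149), np.int64(137)), (np.int64(153), np.int64(150), np.int64(137)), (np.int64(152), np.int64(149), np.int64(137))]
[ 0.4718796 -0.0484144] [-0.2969  0.0024 -0.0155] twist -0.11001219645897226
```

Call:
jog_arm(fingers=[1,1,1,1,1,1,1,1,1,1], offset=[[-0.05,0,-0.003],[-0.11,0,-0.005],[-0.17,0,-0.008],[-0.23,0,-0.011],[-0.28,0,-0.013],[-0.297,0,-0.014],[-0.297,0,-0.014],[-0.297,0,-0.014],[-0.297,0,-0.014],[-0.297,0,-0.014]], twist=[-0.03,-0.06,-0.09,-0.11,-0.11,-0.11,-0.11,-0.11,-0.11,-0.11])

```text
time_s: 22.95
tool_pos: [0.4713, -0.0497, 0.1997]
ee_rot: [[0.08, 0.006, 0.997], [-0.997, 0.008, 0.08], [-0.007, -1.0, 0.007]]
wrist_force: [-0.3, 1.2, -2.2]
finger_gap: 0.304
```

```bash
python3 - <<'E'
from h import *
g=snap('wrist','w12'); s=manip.read_state(); print(s['time_s'],s['tool_pos'],s['ee_rot'].round(4).tolist(),s['wrist_force'])
X=np.array([.9966,.0819]);Y=np.array([-.0819,.9966]);O=np.array([.465,.0353])
d=s['tool_pos'][:2]-O; print('local',d@X,d@Y)
E
```

```text
23.0 [ 0.47130819 -0.04939616  0.19968673] [[0.0804, 0.0063, 0.9967], [-0.9967, 0.0079, 0.0803], [-0.0073, -0.9999, 0.0069]] [-0.41608472  0.14492399 -2.02909828]
local -0.0006498779078975827 -0.08492483232202698
```

View pics/w12.png

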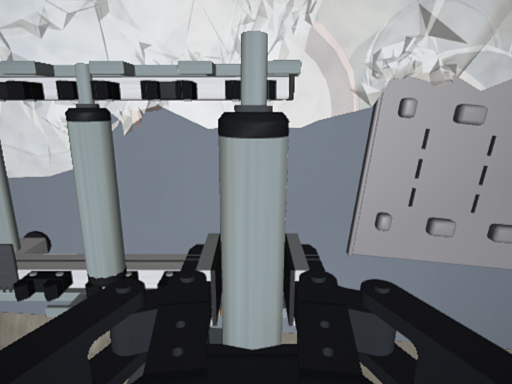

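Call:
jog_arm(fingers=[1,1,1,1,1,1,1,1,1], offset=[[0,0.04,0],[0,0.07,0],[0,0.085,0],[0,0.092,0],[0,0.096,0],[0,0.1,0],[0,0.103,0],[0,0.103,0],[0,0.103,0]], twist=[0,0,0,0,0,0,0,0,0])

```text
time_s: 24.12
tool_pos: [0.4722, -0.0483, 0.0969]
ee_rot: [[0.081, 0.007, 0.997], [-0.997, 0.008, 0.081], [-0.008, -1.0, 0.007]]
wrist_force: [0.8, 1.1, -2.3]
finger_gap: 0.301
```

```bash
python3 - <<'E'
from h import *
g=snap('wrist','w13'); s=manip.read_state(); print(s['time_s'],s['tool_pos'],s['ee_rot'].round(4).tolist(),s['wrist_force'])
E
```

```text
24.175 [ 0.47215203 -0.04833298  0.09683785] [[0.0808, 0.0067, 0.9967], [-0.9967, 0.0081, 0.0807], [-0.0075, -0.9999, 0.0073]] [-0.10057689  1.85693529 -2.36605147]
```

View pics/w13.png

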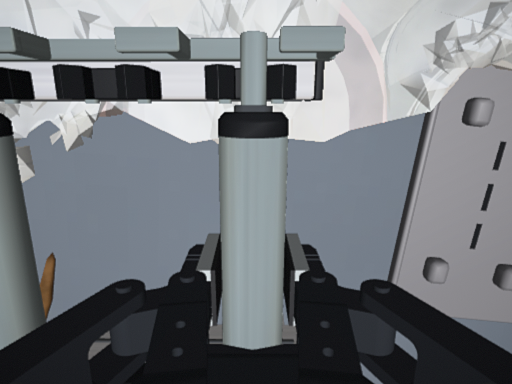

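Call:
jog_arm(fingers=[1,1,-0.05,-0.05,-0.05,-0.05,-0.05,-0.05,-0.05,-1,-1,-1,-1,-1], offset=[[0,0.0015,0],[0,0.0015,0],[0,0.0015,0],[0,0.0015,0],[0,0.0015,0],[0,0.0,0],[0,-0.04,0],[0,-0.1,0],[0,-0.15,0],[-0.04,-0.2,-0.003],[-0.079,-0.2,-0.006],[-0.079,-0.2,-0.006],[-0.079,-0.2,-0.006],[-0.079,-0.2,-0.006]], twist=[0,0,0,0,0,0,0,0,0,0,0,0,0,0])

```text
time_s: 25.92
tool_pos: [0.4583, 0.027, 0.297]
ee_rot: [[0.079, 0.006, 0.997], [-0.997, 0.007, 0.079], [-0.007, -1.0, 0.006]]
wrist_force: [-0.6, -0.3, 0.7]
finger_gap: 0.998
```

```bash
python3 - <<'E'
from h import *
g=snap('wrist','w14'); s=manip.read_state(); print(s['time_s'],s['tool_pos'],s['ee_rot'].round(4).tolist(),s['wrist_force'])
w=cv2.resize(g['img'][40:300],None,fx=1.5,fy=1.5,interpolation=cv2.INTER_CUBIC)
p=snap('side','s14')['img'][160:225,180:300]; t=snap('top','t14')['img'][155:245,170:390]
o=np.zeros((600,800,3),np.uint8);o[:390,:768]=w;o[390:,:388]=cv2.resize(p,(388,210),interpolation=cv2.INTER_CUBIC);o[390:558,390:800]=cv2.resize(t,(410,168),interpolation=cv2.INTER_CUBIC);cv2.imwrite('pics/w14b.png',o)
E
```

```text
25.975 [0.45836523 0.0271165  0.29699536] [[0.0787, 0.0058, 0.9969], [-0.9969, 0.0075, 0.0787], [-0.007, -1.0, 0.0064]] [-0.27268066 -0.96825099 -0.22430983]
```

View pics/w14b.png

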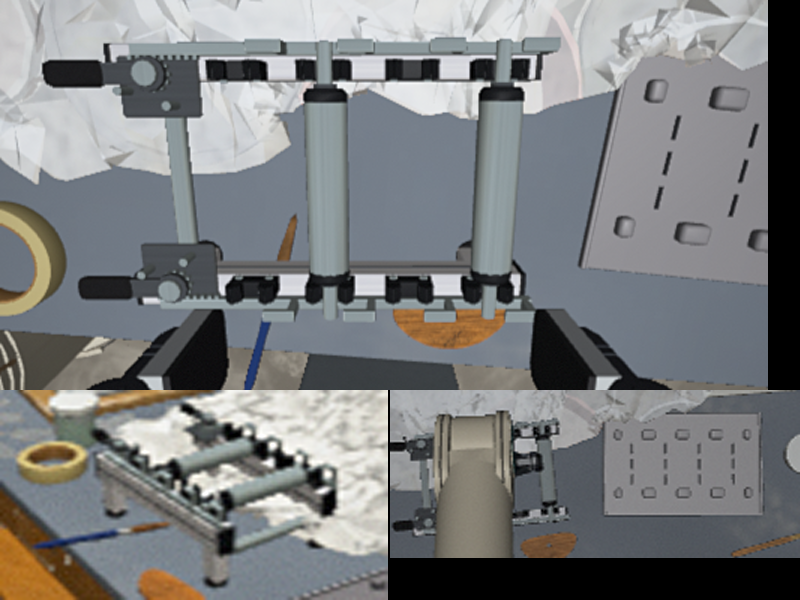

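Call:
jog_arm(fingers=[1,1,1,1,1,1,1,1,1,1,1], offset=[[-0.05,0.03,-0.024],[-0.1,0.06,-0.048],[-0.15,0.09,-0.072],[-0.198,0.1,-0.0952],[-0.198,0.1,-0.0952],[-0.198,0.12,-0.0952],[-0.198,0.16,-0.0952],[-0.198,0.21,-0.0952],[-0.198,0.21,-0.0952],[-0.198,0.21,-0.0952],[-0.198,0.21,-0.0952]], twist=[0,0,0,0,0,0,0,0,0,0,0])

```text
time_s: 27.45
tool_pos: [0.3505, 0.2194, 0.0898]
ee_rot: [[0.079, 0.01, 0.997], [-0.997, 0.01, 0.079], [-0.009, -1.0, 0.01]]
wrist_force: [0.2, -0.3, 0.1]
finger_gap: 0.001
```

Call:
jog_arm(fingers=[1,1,1,1,1,1,1,1,1,1,1,1,1,1,1], offset=[[0.003,0.003,0.005],[0,0.003,0.012],[-0.0015,0.003,0.0175],[-0.0015,0.003,0.026],[-0.0015,0.003,0.034],[0.001,0.003,0.042],[0.0035,0.003,0.049],[0.008,0.003,0.056],[0.013,0.003,0.063],[0.017,0.003,0.067],[0.021,0.003,0.07],[0.026,0.003,0.073],[0.0305,0.003,0.075],[0.0305,0.003,0.075],[0.0305,0.003,0.075]], twist=[0,0,0,0,0,0,0,0,0,0,0,0,0,0,0])

```text
time_s: 29.32
tool_pos: [0.4276, 0.1963, 0.0875]
ee_rot: [[0.08, 0.01, 0.997], [-0.997, 0.012, 0.08], [-0.011, -1.0, 0.011]]
wrist_force: [-4.1, 5.7, 0.7]
finger_gap: 0.002
```

Call:
jog_arm(fingers=[1,1,1,1], offset=[[0.003,0,0],[0.005,0,0],[0.005,0,0],[0.005,0,0]], twist=[0,0,0,0])

```text
time_s: 29.82
tool_pos: [0.4276, 0.1962, 0.0876]
ee_rot: [[0.084, 0.01, 0.996], [-0.996, 0.017, 0.084], [-0.017, -1.0, 0.012]]
wrist_force: [-5.5, 14.0, -1.8]
finger_gap: 0.0
```

Call:
jog_arm(fingers=[1,1,1,1,1,1,1,1,1,1,1], offset=[[-0.015,0,0],[-0.02,-0.04,0],[-0.02,-0.08,0],[-0.028,-0.08,0.06],[-0.028,-0.08,0.124],[-0.028,-0.08,0.124],[-0.028,-0.04,0.124],[-0.028,0.001,0.124],[-0.028,0.001,0.124],[-0.028,0.001,0.124],[-0.028,0.001,0.124]], twist=[0,0,0,0,0,0,0,0,0,0,0])

```text
time_s: 31.2
tool_pos: [0.5501, 0.2348, 0.0905]
ee_rot: [[0.084, 0.014, 0.996], [-0.996, 0.019, 0.084], [-0.017, -1.0, 0.015]]
wrist_force: [-0.6, 0.7, 0.7]
finger_gap: 0.002
```

Call:
jog_arm(fingers=[1,1,1,1,1,1,1,1,1,1,1,1,1,1,1], offset=[[0.002,0.003,-0.0085],[0,0.003,-0.015],[-0.002,0.003,-0.0207],[-0.002,0.003,-0.029],[-0.002,0.003,-0.037],[0,0.003,-0.045],[0.003,0.003,-0.0525],[0.0075,0.003,-0.06],[0.0123,0.003,-0.066],[0.0165,0.003,-0.07],[0.0206,0.003,-0.073],[0.025,0.003,-0.076],[0.0286,0.003,-0.0785],[0.0316,0.003,-0.0785],[0.0316,0.003,-0.0785]], twist=[0,0,0,0,0,0,0,0,0,0,0,0,0,0,0])

```text
time_s: 33.08
tool_pos: [0.4743, 0.2003, 0.0858]
ee_rot: [[0.087, 0.014, 0.996], [-0.996, 0.023, 0.086], [-0.021, -1.0, 0.016]]
wrist_force: [1.3, 9.3, -0.9]
finger_gap: -0.0
```

Call:
jog_arm(fingers=[1,1,1,1], offset=[[0.003,0,0],[0.005,0,0],[0.005,0,0],[0.005,0,0]], twist=[0,0,0,0])

```text
time_s: 33.58
tool_pos: [0.4743, 0.2003, 0.0858]
ee_rot: [[0.091, 0.015, 0.996], [-0.996, 0.029, 0.09], [-0.027, -0.999, 0.017]]
wrist_force: [0.4, 13.9, -0.9]
finger_gap: 0.001
```

Call:
jog_arm(fingers=[1,1,1,1,-1,-1,-1,-1,-1,-1], offset=[[-0.02,0,0],[-0.02,-0.05,0],[-0.02,-0.11,0],[0.03,-0.16,-0.01],[0.09,-0.2,-0.02],[0.15,-0.21,-0.027],[0.15,-0.21,-0.027],[0.15,-0.21,-0.027],[0.15,-0.21,-0.027],[0.15,-0.21,-0.027]], twist=[0,0,0,0,0,0,0,0,0,0])

```text
time_s: 34.83
tool_pos: [0.4574, 0.0442, 0.2904]
ee_rot: [[0.094, 0.013, 0.996], [-0.995, 0.029, 0.093], [-0.028, -1.0, 0.015]]
wrist_force: [0.4, 0.1, -0.0]
finger_gap: 1.003
```

```bash
python3 - <<'E'
from h import *
g=snap('wrist','w15'); s=manip.read_state(); print(s['time_s'],s['tool_pos'].round(4),s['wrist_force'].round(2))
X=np.array([.9966,.0819]);Y=np.array([-.0819,.9966]);O=np.array([.465,.0353])
W=lambda x,y,z:np.r_[O+x*X+y*Y,z]
# rectified overhead look at lever height: track x 0..., 1 mm/px
def rect(z,x0,x1,y0,y1):
    c=np.float32([proj(g,W(x,y,z)) for x,y in((x0,y0),(x1,y0),(x1,y1),(x0,y1))])
    w,h=int((x1-x0)*1000),int((y1-y0)*1000)
    return cv2.warpPerspective(g['img'],cv2.getPerspectiveTransform(c,np.float32([(0,0),(w,0),(w,h),(0,h)])),(w,h))
im=rect(.1075,-.073,.073,.10,.19); m=((im.max(2)<45)*255).astype(np.uint8)
cv2.imwrite('pics/rect.png',cv2.resize(im,None,fx=5,fy=5))
n,l,st,c=cv2.connectedComponentsWithStats(m)
for i in range(1,n):
    if st[i,4]>150:
        pts=np.argwhere(l==i)[:,::-1].astype(np.float32); r=cv2.fitLine(pts,cv2.DIST_L2,0,.01,.01).ravel()
        print('grip local x,y mm',c[i]+[-73,100],'bbox',st[i],'angle to track x deg',np.degrees(np.arctan2(r[1],r[0])))
# bystander shift in top view
a=cv2.imread('pics/top0.png').astype(int);b=snap('top','t15')['img'].astype(int)
for k,(u0,u1,v0,v1) in dict(tape=(122,162,215,252),cupA=(103,134,199,227),cupB=(378,408,174,203)).items():
    print(k,'mean abs diff',np.abs(a[v0:v1,u0:u1]-b[v0:v1,u0:u1]).mean().round(2))
E
```

```text
34.875 [0.4575 0.0439 0.2905] [ 0.68 -0.    0.25]
grip local x,y mm [-24.72259136 137.86710963] bbox [ 30  30  38  17 602] angle to track x deg -0.6667376
grip local x,y mm [ 26.20884956 137.61946903] bbox [ 81  30  37  16 565] angle to track x deg 0.11339882
tape mean abs diff 1.51
cupA mean abs diff 1.57
cupB mean abs diff 1.53
```

```bash
python3 - <<'E'
from h import *
g=np.load('w14.npz')
X=np.array([.9966,.0819]);Y=np.array([-.0819,.9966]);O=np.array([.465,.0353])
for a,b in(((324,40),(330.5,320)),((503,40),(488.5,320))):
    p,q=[ray(g,u/1.5,v/1.5+40,.107)[:2] for u,v in(a,b)]; c=(p+q)/2-O; d=p-q
    print('centre local',(c@X*1000).round(1),(c@Y*1000).round(1),'len',np.hypot(*d).round(4),'sq deg',np.degrees(np.arctan2(d@Y,d@X)).round(2))
E
```

```text
centre local -2.1 27.1 len 0.1877 sq deg -0.36
centre local -2.3 -84.1 len 0.1873 sq deg 0.3
```

Both rollers measure as seated and square, about 2 mm off centre, and both levers measure as locked. I'm handing the job in.

```bash
python3 -c "
from plant import manip
print(manip.job_done())"
```

```text
the job is handed in; nothing more can be done
None
```

The job is handed in at about 35 s on the robot's clock: both rollers are in saddles and both lock levers are pushed back to their locked stops. No verdict was reported.

- **Levers open:** I pushed each lever open until the wrist force reached about 14–16 N at its stop. The wrist picture then showed both levers in line with their rails and the hooks clear.
- **Rollers:** two rollers were there. I put one in the place at track y = +28 mm and the other in the place at y = −84 mm. In the picture taken before locking:
  - both centres were about 2 mm off midway, against 7 mm allowed;
  - both were square to within 0.4°;
  - both axle ends were in their slots, and the tray was empty.
- **Roller height:** I did not measure this directly. It rests on the pictures and on both keepers sliding home without being blocked.
- **Levers locked:** each lever stopped at about 14 N. The last wrist image puts the grips within 0.7° of square (about 0.012 rad, limit 0.1).
- **Bystanders:** the tape roll and both tubs look unchanged between the first and last top views.

No check failed. Two measurements disagreed: the first track-centre estimates from the two cameras differed by about 6 mm. I settled it with a second wrist view and the lever contact positions. The tool also picked up a tilt of up to about 1.7° while pushing the levers; it was under 0.6° while the rollers were being lowered.

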